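Load sample tubes into a gravity feeder chute, caps all one way

ROBOT

A 6-joint arm with a two-finger parallel gripper is mounted at the origin on a cart in front of the work surface, level with it; the furniture and walls round the work are solid. World frame = base frame: x ahead of the robot, y to its left, z up, the work surface at z = 0. Lengths are in m, angles in rad, forces in N, time in s.
With the tool pointing down it reaches from about 0.375 to 0.975 m from the base axis. Payload 3.8 kg.
Tool frame: the origin (TCP) lies midway between the tips of the shut fingers; the grasp point (between the pads) lies bot.grasp_offset behind it (bot.grasp_offset is the distance from the TCP to the grasp point, in m); z points along the fingers, y is the direction in which the jaws open and shut (so a half turn about z gives the same grasp; the last joint's range is limited). The gripper opens to 85 mm and grips with 20 to 120 N. Pads are 22 mm wide; open, the fingers measure 114 mm over their backs; the gripper's body (76 mm by 85 mm) begins 54 mm behind the grasp point. The pads swing forward as they close: fully open they stand 13 mm farther back than shut.
Start: joints at [-1.343, 0.264, 1.604, -0, 1.274, -0.037], TCP at [0.177, -0.651, 0.231] pointing down, gripper open.
Joint ranges: [-2.63, 2.63], [-0.94, 2.18], [0.31, 2.57], [-1.31, 4.45], [0, 2.66], [-2.55, 2.55]. Speed limits (rad/s): [2.57, 2.57, 3.14, 3.14, 3.14, 3.14].

INTERFACE

Orientations are given as a rotation vector (axis times angle).
In Python, from workcell import read_state, viewer, job, bot gives the robot as it stands.
- The arm moves only by the shell command python3 -m crank 'ROWS' [FORCE]. ROWS is text: rows parted by semicolons, each of 7 numbers parted by spaces: the shift along the tool's x, y, z in mm, then the turn, a rotation vector about the tool's x, y, z in rad, then the closure in counts, from 0 (fully open) to 255 (shut). A call has 1 to 20 rows; each row is the pose to reach, as a shift and turn from the pose commanded when the call began, along the tool's axes at that moment; what a row does not reach only later rows make up. A row lasts 1/8 s, in which the tool goes at most 62.5 mm and 10.7 degrees, less where a joint would pass 70% of its speed; a pose out of reach is approached as far as the arm can. A call with a gripper value outside its range is refused whole. The fingers move at their own pace and stop on an object; FORCE is the grip in N (left out, the last holds). Time passes only in rows, so rows that repeat a pose let the fingers close. It gives the time, the measured TCP pose, the force and the opening at its end, in the units of the state.
- read_state(): the state, without advancing time (a new reading comes with each control period).
- viewer.read_camera(name): name is "side" or "top" or "wrist"; returns a dict with "pixels" (384x512x3 uint8, red, green, blue), "vertical_fov" (degrees; the focal length in pixels is half the picture's height over the tangent of half this angle, whatever the lens; pixels are square), "cx", "cy" (the principal point, pixels), "k1" (the pictures are not rectified: a ray, as slopes to the right and down, at radius r is drawn at 1 + k1 r^2 times it, then the intrinsics apply), "view" (4x4, takes a point from world to camera coordinates); the wrist camera has in their place "tool_from_camera" (4x4, takes a point from camera to tool coordinates, whose origin is the TCP and whose axes are the flange's). Camera axes: x right, y up, looking along -z (the intrinsics and any distortion apply to the point x, -y, -z); pixel columns grow to the right and rows downward; lengths in m; the calibration is good to about 2 mm. A picture is of the moment at which its call begins: read the wrist's pose just before it. There is no depth.
- job.finish_job(): hands the job in, once; it reports no verdict.
The state is a dict: "time": time; "q": joint angles; "joint_vel": joint speeds; "joint_torque": joint torques, N m; "tool_pos": TCP position; "tcp_rot": TCP orientation; "wrist_force": force on the tool from outside, world axes, zero at the start; "torque": the same for the moment, N m; "width": opening from 0.0 (shut) to 1.0 (fully open).
Only numpy, scipy, OpenCV 4.12 (cv2) and the standard library are available. Lean on these libraries where they do the work, as an engineer would, in place of code of your own. Each camera call takes 0.05 s, during which the arm holds its last target.

TASK

Load the two capped sample tubes that lie on the cart into the sloping feeder chute: lay each crosswise in the open upper part so that it rolls down under the clear hood to the stop, both with the cap on the left, over the chute's open groove, and the foot on the broad ledge. Leave the tubes in the rack and everything else, such as the small cover-glass box between the tubes, where they are.

Things in the scene. Friction and masses are not known exactly. Their poses are not given: they have to be found in the camera images.
- tube_a: Red-capped sample tube lying on the cart: 70 mm long, round body 15-16 mm in diameter; its last 12 mm are a screw cap of 18 mm. Origin on its axis at mid-length, 9 mm above the cart at the start; its y axis runs along the tube to the cap. Weighs about 16 g. Grasp across the body at the origin. (Not the red-capped one that stands in the rack.)
- tube_b: Blue-capped sample tube lying on the cart: 70 mm long, round body 15-16 mm in diameter; its last 12 mm are a screw cap of 18 mm. Origin on its axis at mid-length, 9 mm above the cart at the start; its y axis runs along the tube to the cap. Weighs about 16 g. Grasp across the body at the origin.
- tube_a_cap (a point): Centre of the cap of tube_a, on its axis, 29 mm from the tube's origin.
- tube_b_cap (a point): Centre of the cap of tube_b, on its axis, 29 mm from the tube's origin.
- chute: Fixed sloping chute on a base 200 x 110 mm, 110 mm high at the far, high end. Origin: centre of its underside, on the cart; x points horizontally up the slope (away from the robot), y left across it, z up. Track 190 mm long at 18 degrees, 86 mm between walls (8 mm to spare at each end of a tube laid crosswise); walls 24 mm above the running surface. A let-go tube rolls down by itself.
- chute_mouth (a point): Centre line of the chute, in the running surface, middle of its open upper part (120 mm long), 140 mm up the slope from the stop. Bring a tube's origin 8 to 15 mm above this point, tube y axis along chute y axis, and let go.
- chute_stop (a point): Centre line, in the running surface at the end stop of the low end. A clear hood 24 mm above the running surface covers the lowest 70 mm of track. The first tube rests with its axis about 9 mm up the slope from here, the second about 27 mm. Axes as the chute's.
- cover_box: Small loose flat box of cover glasses, 34 x 34 x 17 mm, a bystander between the tubes, to be left alone. Origin: centre of its underside.
- chute_groove (a point): In the floor of the cap groove, beside chute_mouth, 29 mm left of the centre line: 28 mm wide along the left wall, 8 mm below the running surface. The running surface is a rail 4 mm wide beside it (13 mm left of the centre line) and a ledge 24 mm wide along the right wall (foot side); between them the floor is 8 mm lower over 30 mm, room for fingertips.
There are look-alikes about, which are no part of the job. What is shaped like the tube_b but orange is not meant.

How it is judged:
At the end, for the whole second after the job is handed in: Both tubes lie at rest on the track under the hood, origin within 45 mm of the stop along the chute's x and 15 mm of its centre line, crosswise within 15 degrees, each cap on the left (+y) over the groove (y of each of tube_a_cap, tube_b_cap in the frame of chute above 0.015 m and y of tube_a in the frame of chute between -0.015 and 0.015 m and x of tube_a in the frame of chute_stop between -0.01 and 0.045 m and z of tube_a in the frame of chute_stop between -0.004 and 0.032 m and linear speed of each of tube_a, tube_b below 0.02 m/s and angle between the y axis of each of tube_a, tube_b and the y axis of chute, either way round below 0.26 rad and y of tube_b in the frame of chute between -0.015 and 0.015 m and x of tube_b in the frame of chute_stop between -0.01 and 0.045 m and z of tube_b in the frame of chute_stop between -0.004 and 0.032 m); the robot touches nothing.
It fails at once if the cover-glass box is moved by more than 30 mm (distance of cover_box from where it was at the start of the episode above 0.03 m).
It also fails if it takes over 51 s, if anything falls off the work surface, if the arm or the gripper's body presses on something with over 40 N, if the wrist force passes 120 N, or if a joint passes its speed limit or range.

## Working session

There is one attempt and no reset: what is moved stays moved. The work goes in short steps, Python scripts to look and compute and a shell command to move; the robot and the scene stay as the last step left them, time stands still between calls to the robot, and variables do not carry over. Pictures are saved under pics/ and viewed, and the job is handed in when it is done.

```bash
mkdir -p pics; ls; cat > h.py <<'E'
import numpy as np, cv2, json
from scipy.spatial.transform import Rotation as R
from workcell import read_state, viewer, job, bot
def cap(name,fn=None):
    s=read_state(); c=viewer.read_camera(name)
    im=np.array(c['pixels'])[:,:,::-1].copy()
    if fn: cv2.imwrite('pics/'+fn+'.png',im)
    m={k:(np.array(v).tolist()) for k,v in c.items() if k!='pixels'}
    m['tp']=list(map(float,s['tool_pos'])); m['tr']=list(map(float,s['tcp_rot'])); 
    if fn: json.dump(m,open('pics/'+fn+'.json','w'))
    return im,m
def load(fn): return cv2.imread('pics/'+fn+'.png'),json.load(open('pics/'+fn+'.json'))
def K(m):
    f=192/np.tan(np.radians(m['vertical_fov'])/2)
    return np.array([[f,0,m['cx']],[0,f,m['cy']],[0,0,1.]]),np.array([m['k1'],0,0,0.])
def w2c(m):
    if 'view' in m: V=np.array(m['view'])
    else:
        T=np.eye(4);T[:3,:3]=R.from_rotvec(m['tr']).as_matrix();T[:3,3]=m['tp']
        V=np.linalg.inv(T@np.array(m['tool_from_camera']))
    return np.diag([1,-1,-1,1.])@V
def ray(m,uv):
    k,d=K(m); p=cv2.undistortPoints(np.array([[uv]],float),k,d)[0,0]
    V=w2c(m); Rm=V[:3,:3]; o=-Rm.T@V[:3,3]; return o,Rm.T@np.array([p[0],p[1],1])
def onz(m,uv,z):
    o,d=ray(m,uv); return o+d*(z-o[2])/d[2]
def proj(m,P):
    k,d=K(m);V=w2c(m); P=np.atleast_2d(np.array(P,float))
    return cv2.projectPoints(P,cv2.Rodrigues(V[:3,:3])[0],V[:3,3],k,d)[0][:,0]
def tri(obs):
    A=np.zeros((3,3));b=np.zeros(3)
    for m,uv in obs:
        o,d=ray(m,uv);d=d/np.linalg.norm(d);M=np.eye(3)-np.outer(d,d);A+=M;b+=M@o
    return np.linalg.solve(A,b)
def crop(fn,x0,y0,w,h,s,out):
    im=cv2.imread('pics/'+fn+'.png')[y0:y0+h,x0:x0+w]
    cv2.imwrite('pics/'+out+'.png',cv2.resize(im,None,fx=s,fy=s,interpolation=cv2.INTER_CUBIC))
E
python3 - <<'E'
from h import *
for n in ['top','side','wrist']:
    im,m=cap(n,n+'0'); print(n,m)
print(bot.grasp_offset, read_state())
E
```

```text
pics
top {'vertical_fov': 42.190486802096665, 'cx': 257.2665241690159, 'cy': 192.6968614186003, 'k1': -0.19987725891567845, 'view': [[-0.010099994498218716, -0.9999181228100296, 0.007857339702638874, 0.23368470849047399], [0.9960536386840415, -0.009367433478987865, 0.08825757788596876, -0.4814534497341355], [-0.08817674849651161, 0.008717732852264378, 0.9960666956376465, -0.9008930188397004], [0.0, 0.0, 0.0, 1.0]], 'tp': [0.1764763505284335, -0.6507539064216815, 0.2299364327550603], 'tr': [-3.1118702859981364, -0.4144977007724406, 0.00039283606477731354]}
side {'vertical_fov': 42.484898793907, 'cx': 261.26699697586855, 'cy': 189.89556388819622, 'k1': -0.16637200541503686, 'view': [[-0.8896399515714808, -0.4562504045909853, 0.019399094784421426, 0.5265375463188029], [0.1851464638819941, -0.3215323756072645, 0.9286214074359592, -0.08095088164012573], [-0.4174464558238413, 0.8297303777414149, 0.3705211961186601, -0.9561708055762481], [0.0, 0.0, 0.0, 1.0]], 'tp': [0.17647492192648112, -0.6507538314934559, 0.22997377516878414], 'tr': [-3.111912653990745, -0.4144433321482895, 0.00034337372
[... 553 characters left out ...]
7112949, 0.00029777411184327715]}
0.0187 {'time': 0.15, 'q': array([-1.34294226e+00,  2.64599566e-01,  1.60506782e+00, -8.08472862e-06,
        1.27372656e+00, -3.69062650e-02]), 'joint_vel': array([-0.0008691 , -0.00394994, -0.00345107,  0.00115673, -0.00220454,
        0.00081352]), 'joint_torque': array([ 9.85186102e-05, -5.15904164e+01, -3.67961097e+01,  6.25186004e-06,
        8.00332666e-03,  5.84582494e-06]), 'tool_pos': array([ 0.17649327, -0.6509176 ,  0.23023087]), 'tcp_rot': array([-3.11232822e+00, -4.14438043e-01,  2.81653355e-04]), 'wrist_force': array([-0.40180105,  0.10598329, -0.38468313]), 'torque': array([-0.00390932, -0.02457849,  0.06319226]), 'width': 1.0013824887066325}
```

View pics/top0.png

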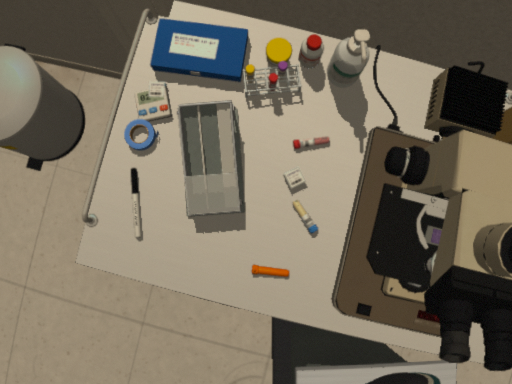

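View pics/side0.png

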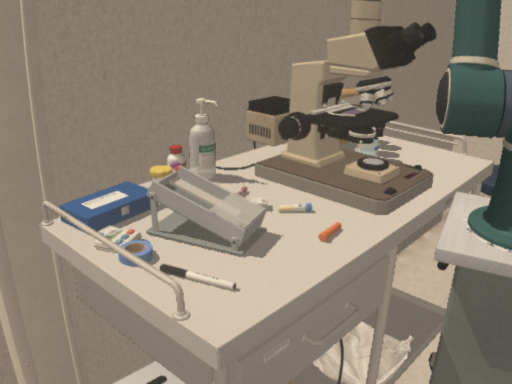

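View pics/wrist0.png

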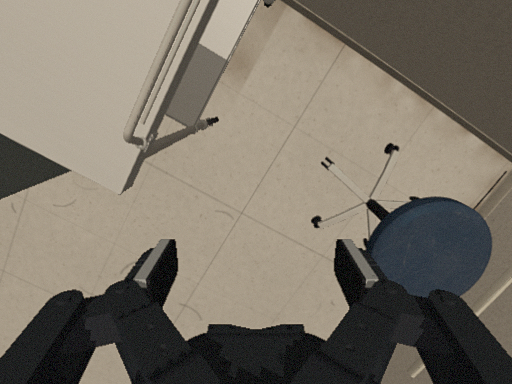

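```bash
python3 - <<'E'
from h import *
crop('top0',235,120,110,120,6,'t_tubes'); crop('top0',165,90,90,135,5,'t_chute'); crop('side0',140,160,190,95,4,'s_chute')
im,m=load('top0')
for uv in [(210,158),(311,143),(305,217),(294,180)]: print(uv,onz(m,uv,0.009).round(4))
E
```

```text
(210, 158) [0.5514 0.3175 0.009 ]
(311, 143) [0.5786 0.1258 0.009 ]
(305, 217) [0.4382 0.14   0.009 ]
(294, 180) [0.508  0.1595 0.009 ]
```

View pics/t_tubes.png

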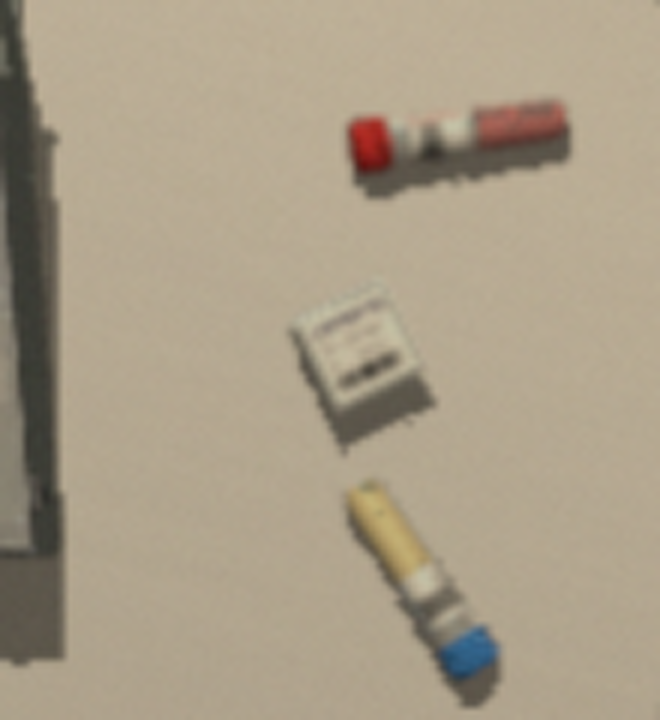

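View pics/t_chute.png

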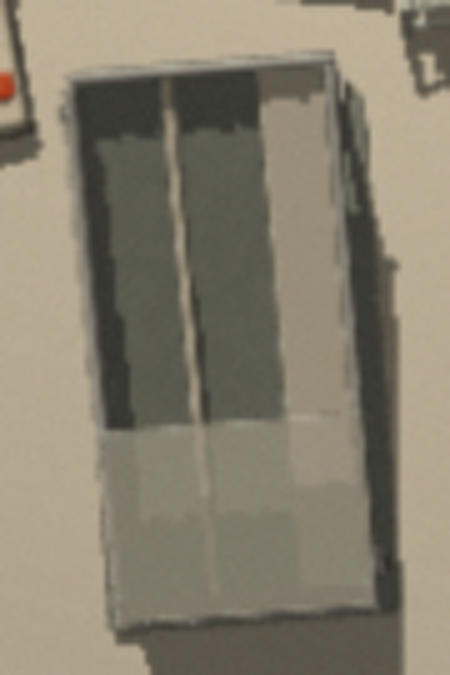

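View pics/s_chute.png

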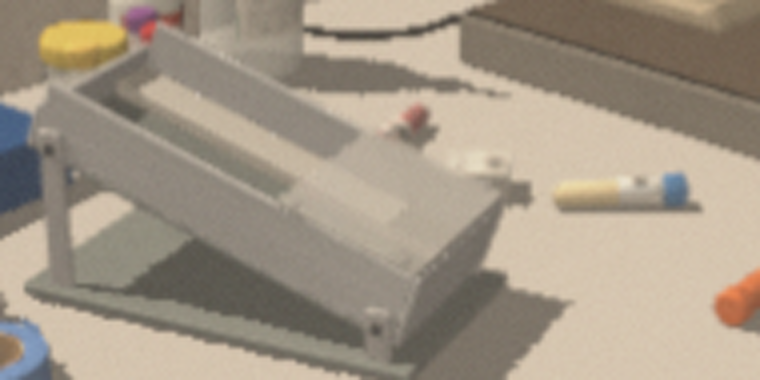

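```bash
python3 - <<'E'
from h import *
_,mt=load('top0');_,ms=load('side0')
T=lambda x,y:((x+.5)/5-.5+165,(y+.5)/5-.5+90)
S=lambda x,y:((x+.5)/4-.5+140,(y+.5)/4-.5+160)
U=lambda x,y:((x+.5)/6-.5+235,(y+.5)/6-.5+120)
pts=[('FL',(70,77),(48,92)),('FR',(333,55),(157,27)),('NL',(113,628),(405,283)),('NR',(376,607),(507,195)),('HL',(105,430),(283,205)),('HR',(362,413),(370,137))]
for n,a,b in pts:
    P=tri([(mt,T(*a)),(ms,S(*b))]); print(n,P.round(4),(proj(mt,P)[0]-T(*a)).round(1),(proj(ms,P)[0]-S(*b)).round(1))
for n,a,z in [('acap',(351,146),.011),('afoot',(567,117),.011),('bfoot',(360,490),.011),('bcap',(482,665),.011),('box',(358,347),.017)]:
    print(n,onz(mt,U(*a),z).round(4))
E
```

```text
FL [0.6295 0.3639 0.1019] [0.2 0.4] [-0.4 -0.1]
FR [0.6353 0.2726 0.1044] [0.2 0.3] [-0.3 -0.1]
NL [0.4448 0.3567 0.0485] [-0.8 -1.6] [1.9 0.2]
NR [0.4486 0.2608 0.0514] [-0. -0.] [0.1 0. ]
HL [0.5103 0.3552 0.0696] [0.1 0.3] [-0.3 -0.1]
HR [0.5173 0.2653 0.0677] [-0.3 -0.7] [0.7 0.1]
acap [0.5766 0.1602 0.011 ]
afoot [0.5857 0.0912 0.011 ]
bfoot [0.4678 0.1593 0.011 ]
bcap [0.4129 0.122  0.011 ]
box [0.512  0.1596 0.017 ]
```

```bash
python3 - <<'E'
from h import *
crop('top0',330,120,182,264,3,'t_mic'); crop('side0',240,0,272,210,3,'s_mic')
E
```

```text
(no output)
```

View pics/t_mic.png

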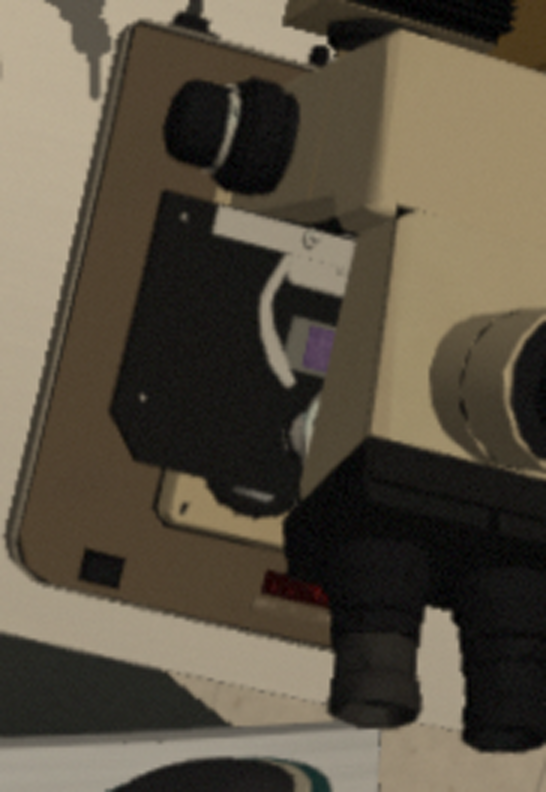

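View pics/s_mic.png

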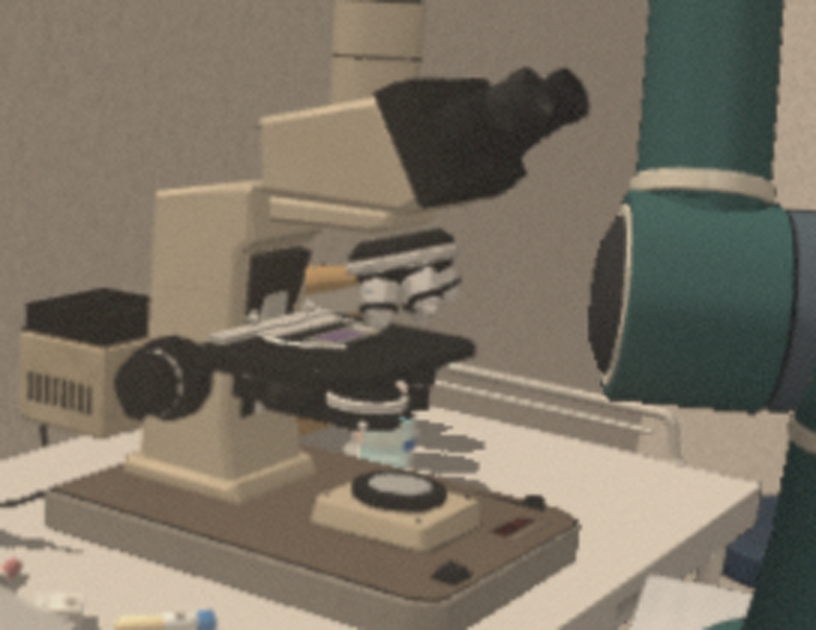

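```bash
python3 - <<'E'
from h import *
_,mt=load('top0');_,ms=load('side0')
T=lambda x,y:(x/3+330,y/3+120)
S=lambda x,y:(x/3+240,y/3)
for n,a,b in [('headTL',(367,440),(378,92)),('headrear',(398,30),(262,120)),('headbot',(287,548),(420,205)),('eyeL',(375,715),(548,90)),('eyeR',(505,740),(578,95)),('stage',(112,410),(470,350)),('knob',(168,125),(122,385)),('basecorner',(15,545),(430,600)),('farcorner',(130,25),(48,500))]:
    P=tri([(mt,T(*a)),(ms,S(*b))]); print(n,P.round(3),(proj(mt,P)[0]-T(*a)).round(1),(proj(ms,P)[0]-S(*b)).round(1))
o=np.linalg.inv(w2c(ms))[:3,3];print(o, np.linalg.inv(w2c(mt))[:3,3])
# trinocular tube at side top (375/3+240, 0)
P=tri([(mt,T(520,390)),(ms,S(378,20))]);print('tri',P)
E
```

```text
headTL [ 0.362 -0.     0.362] [0.1 0.3] [-0.2  0. ]
headrear [ 0.499 -0.045  0.335] [ 9.9 27.3] [-16.7  -1.7]
headbot [0.317 0.011 0.292] [-1.5 -4.6] [ 3.2 -0.5]
eyeL [ 0.251 -0.001  0.371] [0.6 2.2] [-1.4  0.3]
eyeR [ 0.237 -0.06   0.367] [-0.  -0.1] [ 0. -0.]
stage [0.322 0.055 0.199] [ 8.  32.3] [-25.3  -0. ]
knob [0.529 0.019 0.138] [-1.6 -3.5] [2.8 0.2]
basecorner [0.278 0.089 0.04 ] [0.9 3. ] [-2.9  0.2]
farcorner [0.602 0.009 0.031] [0.  0.1] [-0.1 -0. ]
[0.08426649 1.0075686  0.41923992] [0.40247586 0.23700934 0.93800531]
tri [ 0.37983795 -0.04486926  0.40861817]
```

```bash
python3 -m crank '0 0 -60 0 0 0 0;0 0 -120 0 0 0 0;0 0 -180 0 0 0 0;0 0 -240 0 0 0 0;0 0 -300 0 0 0 0;0 0 -350 0 0 0 0;0 0 -400 0 0 0 0;0 0 -410 0 0 0 0'
python3 - <<'E'
from h import *
s=read_state(); print(s['q'].round(3)); cap('wrist','w1'); cap('side','s1')
E
```

```text
time: 1.15
tool_pos: [0.1766, -0.6512, 0.6459]
tcp_rot: [3.107, 0.414, 0.001]
wrist_force: [0.0, -0.0, 0.7]
width: 1.002
[-1.343  0.334  0.761  0.     2.039 -0.037]
```

View pics/w1.png

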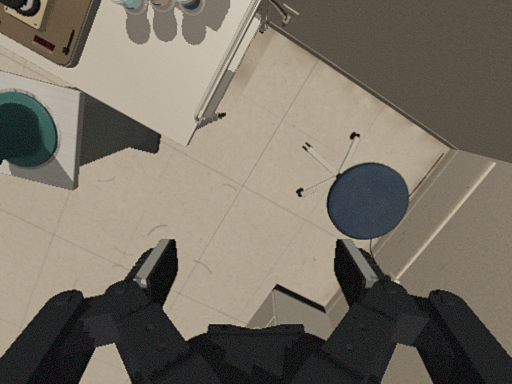

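View pics/s1.png

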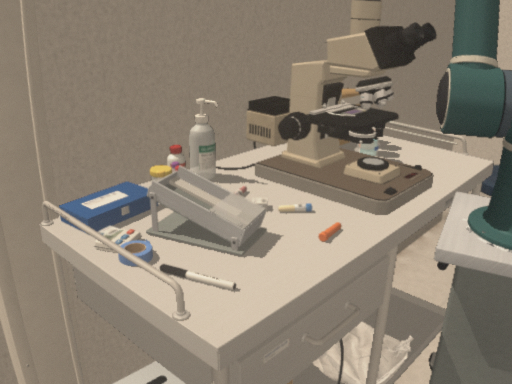

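```bash
cat >> h.py <<'E'
def down(psi,alpha=0):
    p=np.radians(psi); Rm=np.array([[np.cos(p),np.sin(p),0],[np.sin(p),-np.cos(p),0],[0,0,-1.]])
    return R.from_matrix(Rm)*R.from_rotvec([np.radians(alpha),0,0])
def row(P,Rt,base=None):
    if base is None:
        s=read_state(); base=(np.array(s['tool_pos']),R.from_rotvec(s['tcp_rot']))
    d=base[1].inv().apply(np.array(P)-base[0])*1000; t=(base[1].inv()*Rt).as_rotvec()
    print(d.round(1),t.round(4))
E
python3 - <<'E'
from h import *
for P,psi in [((.55,-.35,.65),45),((.63,-.05,.65),70),((.5,.24,.6),97.5),((.5,.26,.35),97.5)]: row(P,down(psi))
E
```

```text
[ 439.3 -193.6   -8.2] [ 0.0022  0.0007 -0.5206]
[ 595.  -462.2   -8.9] [ 0.002   0.0011 -0.957 ]
[ 545.4 -776.2   40.5] [ 0.0018  0.0017 -1.4369]
[ 550.6 -796.1  290.4] [ 0.0018  0.0017 -1.4369]
```

```bash
python3 -m crank '55 -24 -10 0 0 -.06 0;110 -48 -10 0 0 -.13 0;165 -73 -10 0 0 -.2 0;220 -97 -10 0 0 -.26 0;275 -121 -10 0 0 -.33 0;330 -145 -10 0 0 -.39 0;385 -169 -10 0 0 -.45 0;439 -194 -10 0 0 -.52 0;470 -247 -10 0 0 -.61 0;501 -301 -10 0 0 -.7 0;532 -355 -10 0 0 -.78 0;563 -408 -10 0 0 -.87 0;595 -462 -10 0 0 -.96 0;587 -519 -10 0 0 -1.05 0;578 -576 -10 0 0 -1.14 0;570 -633 -5 0 0 -1.22 0;562 -690 10 0 0 -1.31 0;553 -740 25 0 0 -1.4 0;546 -776 40 0 0 -1.437 0;546 -776 40 0 0 -1.437 0'
python3 - <<'E'
from h import *
s=read_state(); print(s['q'].round(3)); cap('wrist','w2')
row((.5,.26,.35),down(97.5))
E
```

```text
time: 3.75
tool_pos: [0.4989, 0.2423, 0.5968]
tcp_rot: [-2.064, -2.364, 0.01]
wrist_force: [0.2, -0.4, 0.5]
width: 0.998
[0.407 0.039 1.204 0.    1.906 0.272]
[ 19.2   4.1 247.9] [-0.0052  0.0019  0.0022]
```

View pics/w2.png

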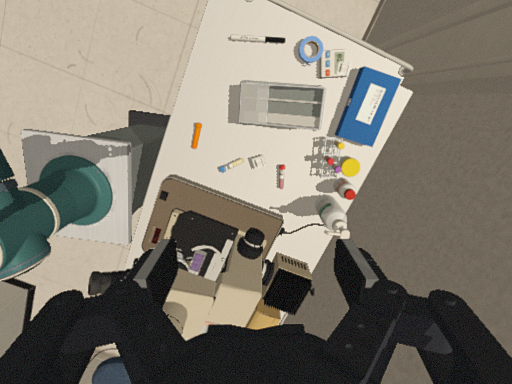

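```bash
python3 -m crank '5 1 60 0 0 0 0;10 2 120 0 0 0 0;15 3 180 0 0 0 0;20 4 240 0 0 0 0;20 4 265 0 0 0 0;20 4 265 0 0 0 0;20 4 265 0 0 0 0'
python3 - <<'E'
from h import *
cap('wrist','w3')
im=cv2.imread('pics/w3.png'); cv2.imwrite('pics/w3b.png',cv2.resize(im[0:300,60:460],None,fx=2,fy=2,interpolation=cv2.INTER_CUBIC))
E
```

```text
time: 4.68
tool_pos: [0.5029, 0.2602, 0.3376]
tcp_rot: [2.072, 2.36, 0.002]
wrist_force: [-0.8, 0.7, 0.7]
width: 1.004
```

View pics/w3b.png

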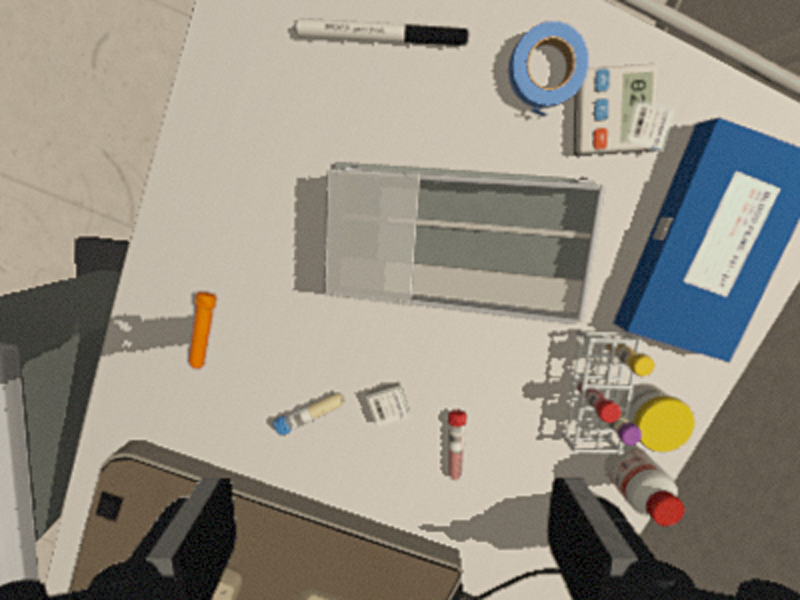

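```bash
python3 - <<'E'
from h import *
crop('w3',215,75,155,95,5,'w3c'); crop('w3',185,185,125,65,6,'w3t')
E
```

```text
(no output)
```

View pics/w3c.png

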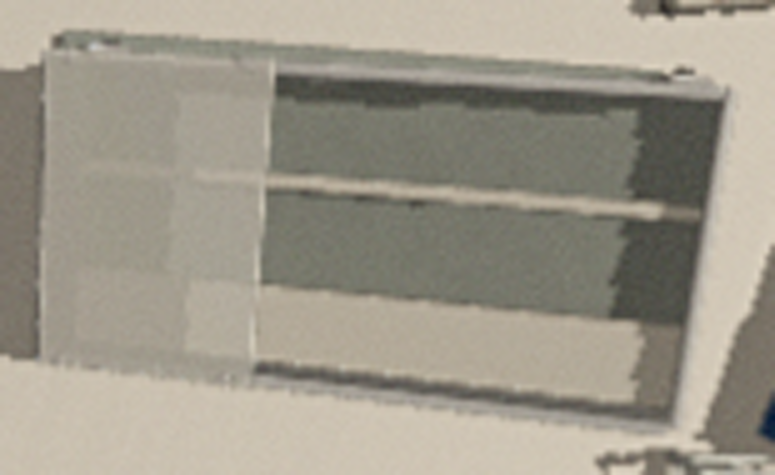

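View pics/w3t.png

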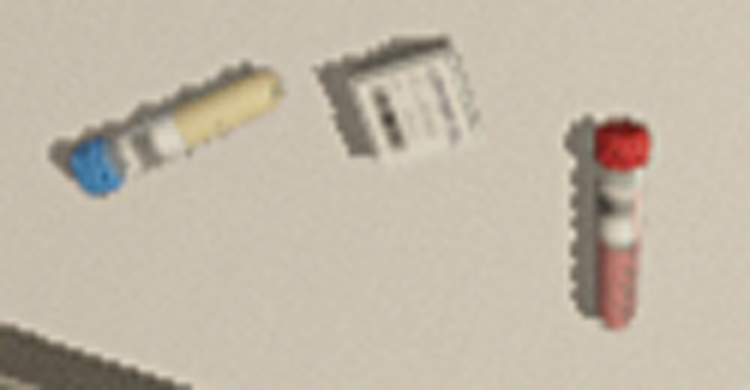

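```bash
cat > fit.py <<'E'
from h import *
from scipy.optimize import least_squares
_,mt=load('top0');_,ms=load('side0');_,mw=load('w3')
T=lambda x,y:((x+.5)/5-.5+165,(y+.5)/5-.5+90)
S=lambda x,y:((x+.5)/4-.5+140,(y+.5)/4-.5+160)
W=lambda x,y:((x+.5)/5-.5+215,(y+.5)/5-.5+75)
W2=lambda x,y:((x+.5)/6-.5+185,(y+.5)/6-.5+185)
U=lambda x,y:((x+.5)/6-.5+235,(y+.5)/6-.5+120)
th=np.radians(18)
def loc(s,y,n,p):
    x,yy,psi,z0=p[:4]
    X=s*np.cos(th)-n*np.sin(th); Z=z0+s*np.sin(th)+n*np.cos(th)
    return np.array([x+np.cos(psi)*X-np.sin(psi)*y, yy+np.sin(psi)*X+np.cos(psi)*y, Z])
# (m,uv,s,ysign or value,n, is outer)
C=[(mw,W(272,60),.07,'o+',.024),(mw,W(252,375),.07,'o-',.024),(mt,T(105,430),.07,'o+',.024),(mt,T(362,413),.07,'o-',.024),(ms,S(283,205),.07,'o+',.024),(ms,S(370,137),.07,'o-',.024),
(mw,W(728,90),None,'o+',.024),(mw,W(678,430),None,'o-',.024),(mt,T(70,77),None,'o+',.024),(mt,T(333,55),None,'o-',.024),(ms,S(48,92),None,'o+',.024),(ms,S(157,27),None,'o-',.024),
(mw,W(280,182),None,.013,0),(mw,W(600,207),None,.013,0),(mw,W(265,285),None,-.019,0),(mw,W(620,317),None,-.019,0),
(mt,T(170,120),None,.013,0),(mt,T(193,400),None,.013,0),(mt,T(262,120),None,-.019,0),(mt,T(283,400),None,-.019,0)]
nf=sum(c[2] is None for c in C)
def res(p):
    r=[];k=5
    for m,uv,s,y,n in C:
        if s is None: s=p[k];k+=1
        yv=y if not isinstance(y,str) else (0.043+p[4])*(1 if y[1]=='+' else -1)
        r+=list(proj(m,loc(s,yv,n,p))[0]-uv)
    return np.array(r+[(p[4]-.003)*500])
if __name__=='__main__':
    p0=[.46,.306,.07,.028,.003]+[.15]*nf
    f=least_squares(res,p0,loss='soft_l1'); p=f.x
    print(p[:5].round(4),np.degrees(p[2]),p[5:].round(3)); print(res(p)[:-1].reshape(-1,2).round(1).tolist())
    np.save('chute.npy',p[:5])
    print('mouth',loc(.14,0,0,p),'s130',loc(.13,0,0,p))
    for n,a,b in [('acap',U(351,146),W2(624,125)),('afoot',U(567,117),W2(617,328)),('bfoot',U(360,490),W2(279,80)),('bcap',U(482,665),W2(85,180)),('box',U(358,347),W2(418,102))]:
        print(n,onz(mt,a,.010).round(4),onz(mw,b,.010).round(4),tri([(mt,a),(mw,b)]).round(4))
E
python3 fit.py
```

```text
[0.4541 0.3083 0.0696 0.023  0.0026] 3.9864160147543513 [0.193 0.195 0.195 0.195 0.192 0.193 0.068 0.164 0.065 0.174 0.176 0.075
 0.174 0.072]
[[0.5, 1.5], [0.1, 1.5], [-1.2, 0.6], [-1.3, -0.1], [-1.0, 1.7], [0.7, 0.6], [-0.0, 0.5], [-0.1, 0.5], [-1.4, 0.1], [-1.4, 0.1], [0.4, -1.1], [-0.0, 0.0], [-0.0, 0.1], [-0.0, 0.0], [-0.0, 0.2], [-0.1, 0.8], [-0.5, 0.0], [0.2, -0.0], [-0.8, 0.1], [-0.1, 0.0]]
mouth [0.58695705 0.31756797 0.06623973] s130 [0.57746949 0.31690679 0.06314956]
acap [0.5768 0.1601 0.01  ] [0.5772 0.1618 0.01  ] [0.5781 0.1596 0.004 ]
afoot [0.5859 0.0911 0.01  ] [0.5868 0.092  0.01  ] [0.5869 0.0906 0.0073]
bfoot [0.4679 0.1592 0.01  ] [0.47   0.1629 0.01  ] [ 0.4691  0.1579 -0.0035]
bcap [0.4129 0.1219 0.01  ] [0.4131 0.122  0.01  ] [0.4129 0.1218 0.0095]
box [0.5128 0.159  0.01  ] [0.5131 0.1612 0.01  ] [0.5135 0.1585 0.0028]
```

```bash
python3 - <<'E'
from h import *
row((.582,.1233,.06),down(97.6)); row((.582,.1233,.0015),down(97.6))
E
```

```text
[-146.5   59.5  278.5] [ 0.0032 -0.0008 -0.0027]
[-146.5   59.4  337. ] [ 0.0032 -0.0008 -0.0027]
```

```bash
python3 -m crank '-30 12 50 0 0 0 110;-60 24 100 0 0 0 110;-90 36 150 0 0 0 110;-120 48 200 0 0 0 110;-146 59 240 0 0 0 110;-146 59 278 0 0 0 110;-146 59 278 0 0 0 110;-146 59 278 0 0 0 110' 
python3 - <<'E'
from h import *
cap('wrist','w4'); print(read_state()['width'])
row((.582,.1233,.0015),down(97.6))
E
```

```text
time: 5.72
tool_pos: [0.5816, 0.1242, 0.0608]
tcp_rot: [2.07, 2.36, 0.005]
wrist_force: [0.8, 0.0, 0.3]
width: 0.569
0.5674566556064117
[-1.1 -0.4 59.8] [ 0.005  -0.0002 -0.0012]
```

View pics/w4.png

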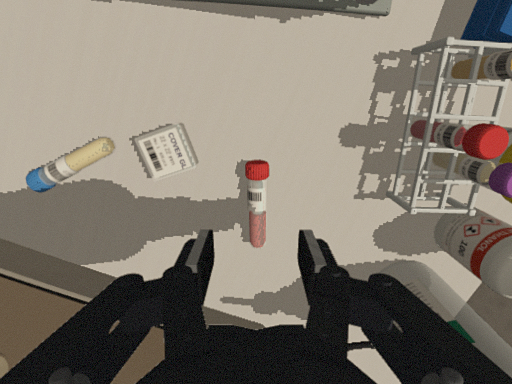

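```bash
python3 - <<'E'
from h import *
_,m=load('w4'); a=onz(m,(256.5,161),.011);b=onz(m,(258,247),.009); print(a,b,(a+b)/2,np.linalg.norm(a-b), np.degrees(np.arctan2(-(a-b)[0],(a-b)[1])))
for uv in [(135,138),(179,124),(197,160),(152,178)]: print('box',onz(m,uv,.017))
for uv in [(28,180),(48,190),(112,147)]: print('b',onz(m,uv,.009))
E
```

```text
[0.57654136 0.16189032 0.011     ] [0.58715299 0.09117307 0.009     ] [0.58184717 0.12653169 0.01      ] 0.07153695567756473 8.53396998931303
box [0.49168647 0.16848425 0.017     ]
box [0.52129127 0.18167346 0.017     ]
box [0.53497539 0.15855193 0.017     ]
box [0.50379302 0.14132289 0.017     ]
b [0.40613302 0.1248574  0.009     ]
b [0.42097785 0.11870443 0.009     ]
b [0.47166457 0.1583604  0.009     ]
```

```bash
python3 -m crank '-1 0 30 0 0 0 110;-1 0 55 0 0 0 110;-1 0 59.5 0 0 -.01 110;-1 0 59.5 0 0 -.01 110;-1 0 59.5 0 0 -.01 255;-1 0 59.5 0 0 -.01 255;-1 0 59.5 0 0 -.01 255;-1 0 59.5 0 0 -.01 255;-1 0 59.5 0 0 -.01 255' 30
```

```text
time: 6.9
tool_pos: [0.5807, 0.1229, 0.0005]
tcp_rot: [2.059, 2.371, 0.003]
wrist_force: [-1.1, -0.4, 5.9]
width: 0.156
```

```bash
python3 -m crank '0 0 -40 0 0 0 255;0 0 -90 0 0 0 255;0 0 -140 0 0 0 255;0 0 -180 0 0 0 255;0 0 -180 0 0 0 255'
python3 - <<'E'
from h import *
from fit import loc
p=np.load('chute.npy'); print(read_state()['width'])
cap('wrist','w5')
Rt=down(90+np.degrees(p[2]),-18)
print(Rt.apply([0,0,1]))
for n in (.10,.01,.004): print(loc(.125,-.005,n,p).round(4)); row(loc(.125,-.005,n,p),Rt)
E
```

```text
time: 7.52
tool_pos: [0.5829, 0.1232, 0.1842]
tcp_rot: [2.055, 2.368, 0.012]
wrist_force: [0.5, -0.5, -0.1]
width: 0.16
0.1595061870336175
[ 0.30826935  0.02148285 -0.95105652]
[0.5422 0.3094 0.1567]
[190.1 -12.4  24.6] [-0.3091 -0.0115  0.0707]
[0.57   0.3114 0.0711]
[188.1  15.  110.3] [-0.3091 -0.0115  0.0707]
[0.5718 0.3115 0.0654]
[188.   16.8 116. ] [-0.3091 -0.0115  0.0707]
```

View pics/w5.png

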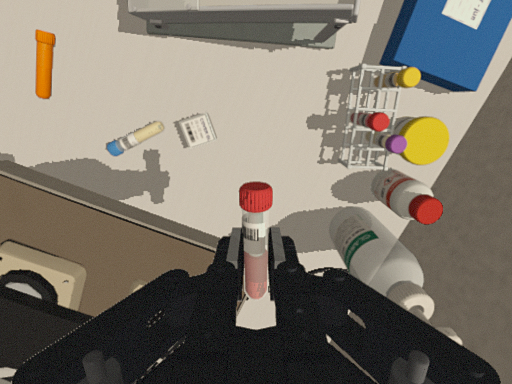

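```bash
python3 - <<'E'
from h import *
_,m=load('w5'); m=dict(m); m['tp']=[0,0,0]; m['tr']=[0,0,0]
for z in (-.004,-.008,-.012,-.016): print(z,onz(m,(256,190),z-.0).round(4),onz(m,(257,298),z).round(4))
E
```

```text
-0.004 [ 0.034  -0.0007 -0.004 ] [-0.037  -0.0001 -0.004 ]
-0.008 [ 0.0353 -0.0007 -0.008 ] [-0.0336 -0.0001 -0.008 ]
-0.012 [ 0.0367 -0.0007 -0.012 ] [-0.0302 -0.0001 -0.012 ]
-0.016 [ 0.038  -0.0007 -0.016 ] [-0.0268 -0.0001 -0.016 ]
```

```bash
python3 -m crank '40 -3 -10 -.06 0 .015 255;85 -6 -10 -.13 0 .03 255;130 -9 0 -.2 -.01 .05 255;170 -11 15 -.26 -.01 .06 255;190 -12 25 -.309 -.0115 .07 255;190 -12 25 -.309 -.0115 .07 255;190 -12 25 -.309 -.0115 .07 255'
python3 - <<'E'
from h import *
from fit import loc
p=np.load('chute.npy')
cap('wrist','w6'); cap('side','s6')
im=cv2.imread('pics/s6.png')[90:270,120:320]; cv2.imwrite('pics/s6b.png',cv2.resize(im,None,fx=3,fy=3,interpolation=cv2.INTER_CUBIC))
Rt=down(90+np.degrees(p[2]),-18)
for n in (.10,.01,.004): row(loc(.125,-.005,n,p),Rt)
E
```

```text
time: 8.45
tool_pos: [0.5406, 0.3085, 0.1527]
tcp_rot: [1.985, 2.132, 0.328]
wrist_force: [-0.3, -0.0, 0.7]
width: 0.155
[ 1.1  1.4 -2.4] [-0.005   0.0008 -0.0001]
[ 1.1  1.8 87.6] [-0.005   0.0008 -0.0001]
[ 1.1  1.9 93.6] [-0.005   0.0008 -0.0001]
```

View pics/w6.png

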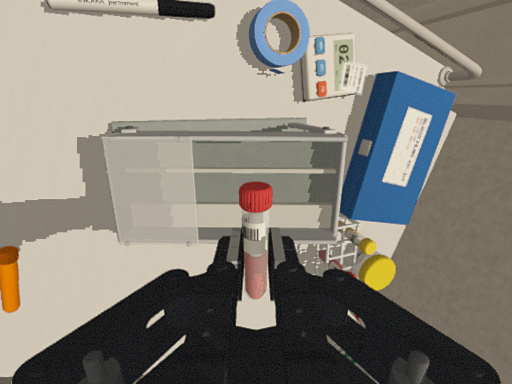

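View pics/s6b.png

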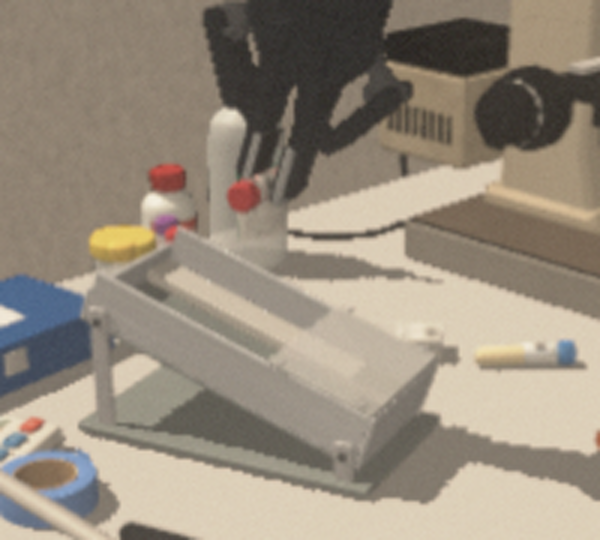

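```bash
python3 - <<'E'
from h import *
from fit import loc
p=np.load('chute.npy');im,m=load('w6')
im=cv2.resize(im[100:300,80:360],None,fx=2.8,fy=2.8,interpolation=cv2.INTER_CUBIC)
def L(s0,y0,n0,s1,y1,n1,c):
    a=proj(m,[loc(s0,y0,n0,p),loc(s1,y1,n1,p)]); a=((a-[80,100]+.5)*2.8-.5).round().astype(int)
    cv2.line(im,tuple(map(int,a[0])),tuple(map(int,a[1])),c,1)
L(.07,.043,.024,.07,-.043,.024,(0,0,255))
for y in (.043,-.043): L(0,y,.024,.19,y,.024,(255,0,0))
L(.19,.043,.024,.19,-.043,.024,(0,255,0))
for y in (.011,.015,-.019): L(.08,y,0,.18,y,0,(0,255,255))
cv2.imwrite('pics/w6o.png',im)
E
```

```text
(no output)
```

View pics/w6o.png

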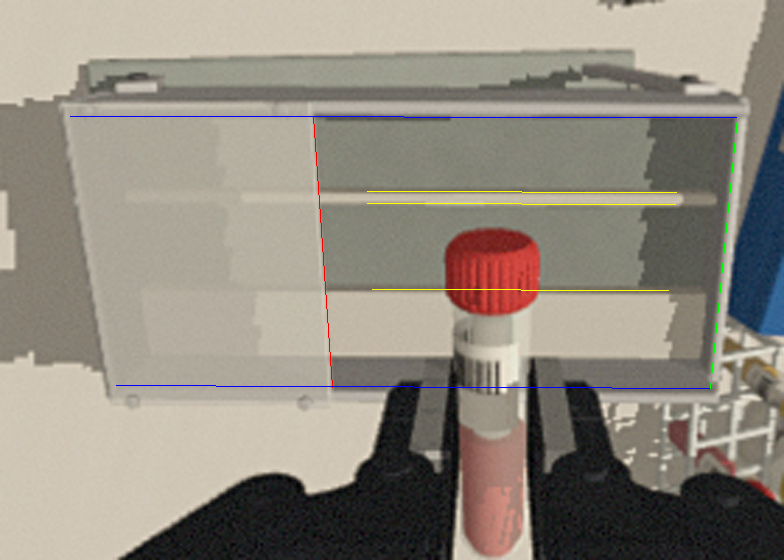

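```bash
python3 -m crank '1 1 35 0 0 0 255;1 2 65 0 0 0 255;1 2 80 0 0 0 255;1 2 86 0 0 0 255;1 2 88 0 0 0 255;1 2 88 0 0 0 255'
python3 - <<'E'
from h import *
from fit import loc
p=np.load('chute.npy')
cap('wrist','w7'); cap('side','s7')
crop('s7',140,120,130,110,6,'s7b'); crop('w7',80,60,350,260,2.2,'w7b')
Rt=down(90+np.degrees(p[2]),-18)
for n in (.10,.01,.004): row(loc(.125,-.005,n,p),Rt)
E
```

```text
time: 9.3
tool_pos: [0.5701, 0.3124, 0.0717]
tcp_rot: [1.985, 2.13, 0.334]
wrist_force: [-0.8, -0.5, 0.5]
width: 0.155
[ -1.1  -0.6 -89.4] [-0.0034 -0.0005  0.0009]
[-1.2 -0.3  0.6] [-0.0034 -0.0005  0.0009]
[-1.2 -0.3  6.6] [-0.0034 -0.0005  0.0009]
```

View pics/s7b.png

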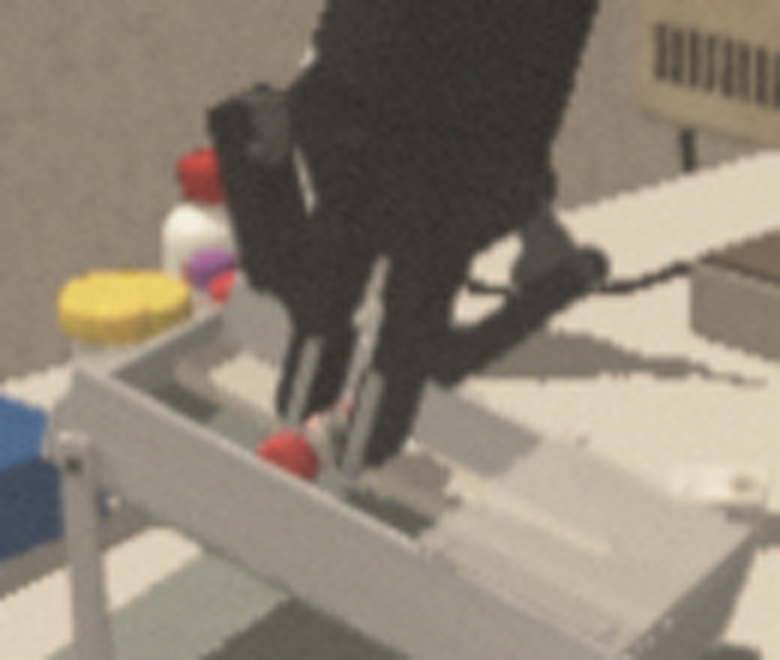

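View pics/w7b.png

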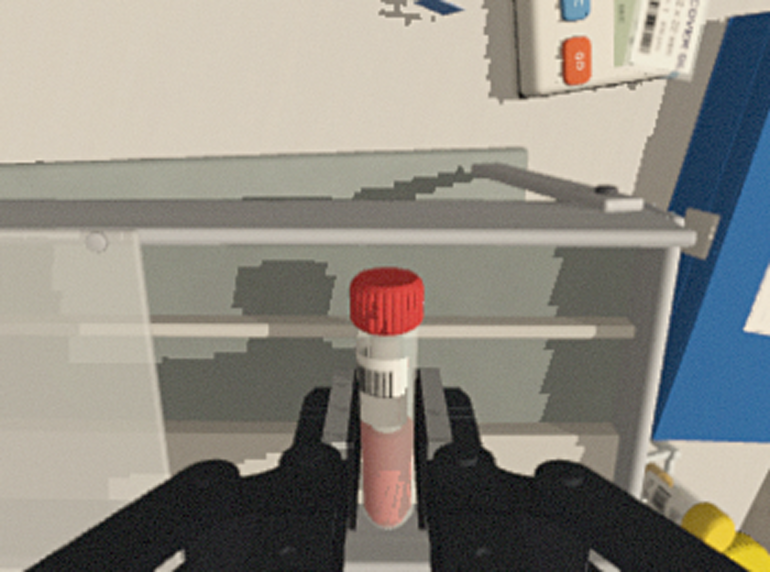

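```bash
python3 -m crank '-1 0 3 0 0 0 255;-1 0 6 0 0 0 255;-1 0 6 0 0 0 255'
python3 - <<'E'
from h import *
cap('wrist','w8')
crop('w8',80,60,350,260,2.2,'w8b')
E
```

```text
time: 9.78
tool_pos: [0.5713, 0.3111, 0.0645]
tcp_rot: [1.985, 2.131, 0.331]
wrist_force: [0.4, -0.2, -0.4]
width: 0.159
```

View pics/w8b.png

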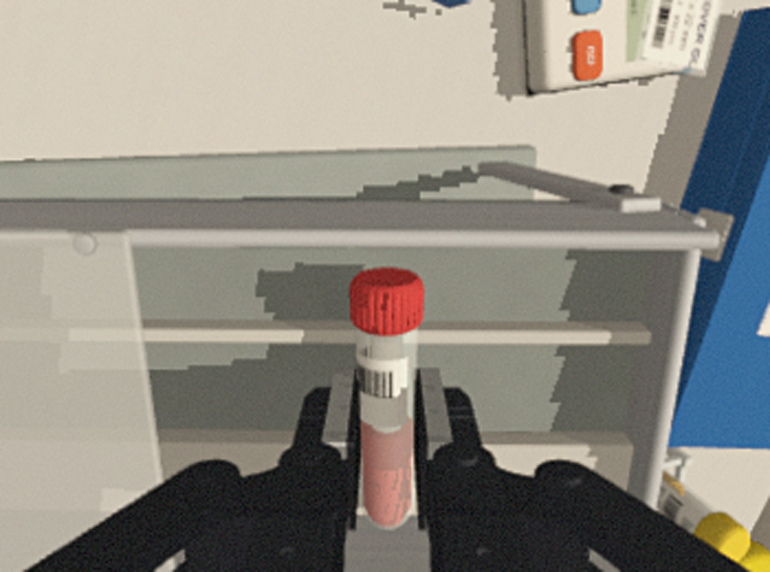

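```bash
python3 -m crank '0 0 2 0 0 0 255;0 0 2 0 0 0 110;0 0 2 0 0 0 110;0 0 2 0 0 0 110;0 0 2 0 0 0 110;0 -4 -4 0 0 0 110;0 -6 -14 0 0 0 110;0 -6 -34 0 0 0 110;0 -6 -74 0 0 0 110;0 -6 -90 0 0 0 110;0 -6 -90 0 0 0 110'
python3 - <<'E'
from h import *
cap('wrist','w9')
crop('w9',80,60,350,260,2.2,'w9b');cap('side','s9');crop('s9',140,120,130,110,6,'s9b')
E
```

```text
time: 11.2
tool_pos: [0.5394, 0.3098, 0.1515]
tcp_rot: [1.984, 2.129, 0.338]
wrist_force: [0.3, 0.0, -0.0]
width: 0.57
```

View pics/w9b.png

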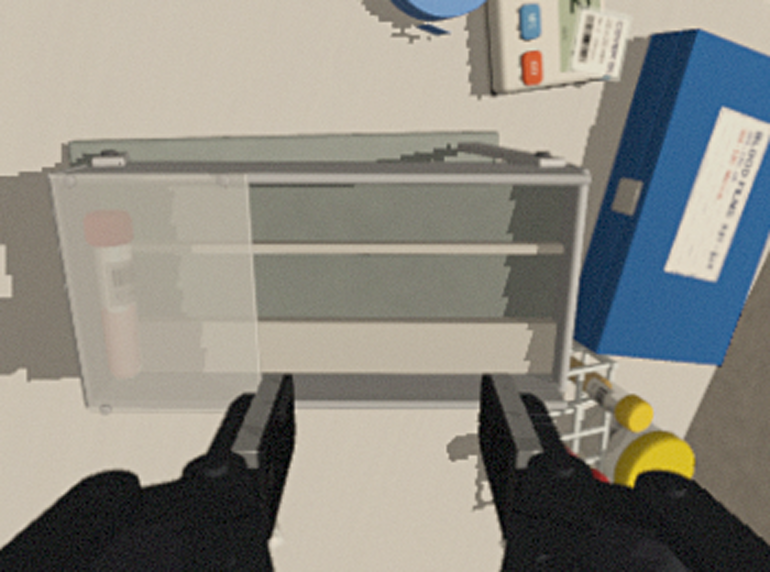

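View pics/s9b.png

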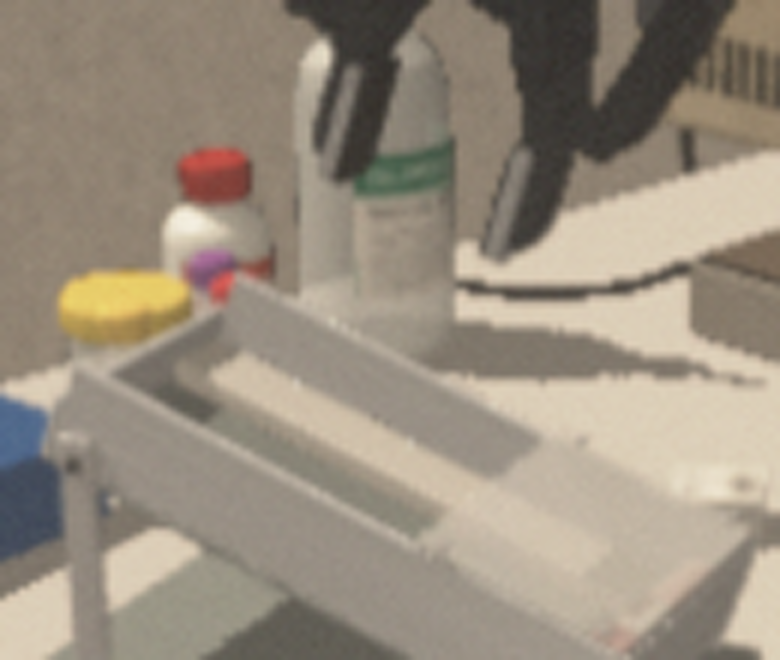

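```bash
python3 - <<'E'
from h import *
row((.445,.142,.12),down(213.5))
for f in (.25,.5,.75): 
    s=read_state(); a=np.array(s['tool_pos']); t=(R.from_rotvec(s['tcp_rot']).inv()*down(213.5)).as_rotvec()
    row(a+(np.array([.445,.142,.12])-a)*min(1,f/.8)+[0,0,.05*(1-f)],R.from_rotvec(s['tcp_rot'])*R.from_rotvec(t*f))
E
```

```text
[-159.8 -108.2   -4.7] [ 0.1867  0.3218 -2.0656]
[-50.  -22.4 -37.2] [ 0.0467  0.0805 -0.5164]
[-99.9 -60.  -26.8] [ 0.0933  0.1609 -1.0328]
[-149.8  -97.7  -16.3] [ 0.14    0.2414 -1.5492]
```

```bash
python3 -m crank '-16 -7 -30 .016 .027 -.172 110;-33 -15 -37 .031 .054 -.344 110;-50 -22 -37 .047 .08 -.516 110;-67 -35 -33 .062 .107 -.688 110;-83 -48 -30 .078 .134 -.86 110;-100 -60 -27 .093 .161 -1.033 110;-117 -73 -23 .109 .188 -1.205 110;-133 -85 -20 .124 .215 -1.377 110;-150 -98 -16 .14 .241 -1.549 110;-155 -102 -12 .156 .268 -1.721 110;-160 -108 -5 .171 .295 -1.893 110;-160 -108 -5 .187 .322 -2.066 110;-160 -108 -5 .187 .322 -2.066 110;-160 -108 -5 .187 .322 -2.066 110'
python3 - <<'E'
from h import *
cap('wrist','w10'); print(read_state()['q'].round(2))
E
```

```text
time: 13.05
tool_pos: [0.445, 0.1418, 0.1198]
tcp_rot: [0.901, -3.008, -0.0]
wrist_force: [0.2, 0.4, 0.8]
width: 0.569
[ 0.26 -0.03  2.15  0.    1.02 -1.9 ]
```

View pics/w10.png

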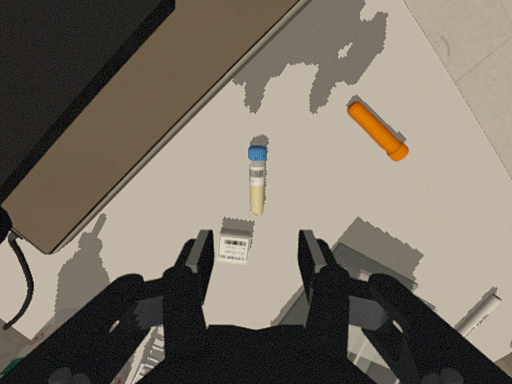

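```bash
python3 - <<'E'
from h import *
_,m=load('w10'); a=onz(m,(257.5,147.5),.012);b=onz(m,(257,214.5),.010); print(a,b,(a+b)/2,np.linalg.norm(a-b)); d=(a-b)/np.linalg.norm(a-b); th=np.degrees(np.arctan2(-d[0],d[1])); print(th)
o=(a+b)/2; g=o-.003*d; print(g)
for uv in [(221,231),(249,232),(219,262),(247,264)]: print('box',onz(m,uv,.017).round(4))
for z in (.05,.001): row((g[0],g[1],z),down(90+th))
E
```

```text
[0.41215962 0.12432438 0.012     ] [0.46927982 0.1614837  0.01      ] [0.44071972 0.14290404 0.011     ] 0.06817281079552495
123.04585550375565
[0.44323334 0.14453926 0.01091199]
box [0.5016 0.1395 0.017 ]
box [0.4871 0.1636 0.017 ]
box [0.5336 0.1563 0.017 ]
box [0.5195 0.1821 0.017 ]
[ 0.   3.3 70.2] [ 0.0004 -0.0005  0.006 ]
[  0.    3.3 119.2] [ 0.0004 -0.0005  0.006 ]
```

```bash
python3 -m crank '0 2 45 0 0 0 110;0 2.5 90 0 0 0 110;0 2.5 114 0 0 0 110;0 2.5 119 0 0 0 110;0 2.5 119 0 0 0 110;0 2.5 119 0 0 0 255;0 2.5 119 0 0 0 255;0 2.5 119 0 0 0 255;0 2.5 119 0 0 0 255;0 2.5 119 0 0 0 255' 30
python3 -m crank '0 0 -40 0 0 0 255;0 0 -90 0 0 0 255;0 0 -140 0 0 0 255;0 0 -190 0 0 0 255;0 0 -190 0 0 0 255;0 0 -190 0 0 0 255'
python3 - <<'E'
from h import *
from fit import loc
cap('wrist','w11')
p=np.load('chute.npy'); s=read_state(); a=np.array(s['tool_pos']);R0=R.from_rotvec(s['tcp_rot'])
Rt=down(90+np.degrees(p[2]),-18); t=(R0.inv()*Rt).as_rotvec()
G=loc(.125,-.005,.11,p)
for f in np.arange(1,13)/12.: row(a+(G-a)*f,R0*R.from_rotvec(t*f))
E
```

```text
time: 14.35
tool_pos: [0.4454, 0.1444, 0.003]
tcp_rot: [-0.905, 3.006, -0.0]
wrist_force: [0.1, -0.8, 7.2]
width: 0.157
time: 15.1
tool_pos: [0.4436, 0.1439, 0.1912]
tcp_rot: [0.906, -3.008, -0.0]
wrist_force: [0.1, 0.3, -0.6]
width: 0.155
[-14.3   7.1   2. ] [-0.0161 -0.0274  0.1722]
[-28.6  14.1   3.9] [-0.0321 -0.0549  0.3443]
[-42.9  21.2   5.9] [-0.0482 -0.0823  0.5165]
[-57.2  28.3   7.9] [-0.0642 -0.1098  0.6887]
[-71.5  35.3   9.9] [-0.0803 -0.1372  0.8608]
[-85.8  42.4  11.8] [-0.0963 -0.1647  1.033 ]
[-100.2   49.5   13.8] [-0.1124 -0.1921  1.2052]
[-114.5   56.5   15.8] [-0.1285 -0.2196  1.3773]
[-128.8   63.6   17.7] [-0.1445 -0.247   1.5495]
[-143.1   70.7   19.7] [-0.1606 -0.2745  1.7216]
[-157.4   77.7   21.7] [-0.1766 -0.3019  1.8938]
[-171.7   84.8   23.6] [-0.1927 -0.3294  2.066 ]
```

View pics/w11.png

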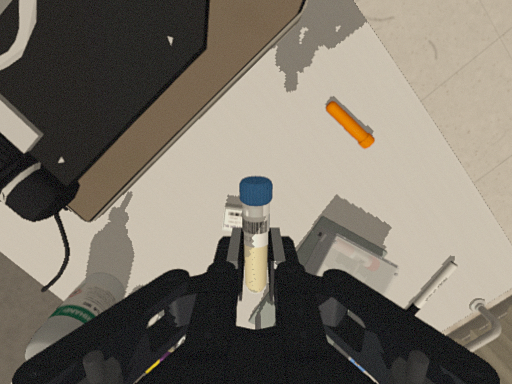

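```bash
python3 -m crank '-14 7 -10 -.016 -.027 .172 255;-29 14 -10 -.032 -.055 .344 255;-43 21 -10 -.048 -.082 .516 255;-57 28 -10 -.064 -.11 .689 255;-71 35 -10 -.08 -.137 .861 255;-86 42 -10 -.096 -.165 1.033 255;-100 50 -5 -.112 -.192 1.205 255;-115 57 0 -.128 -.22 1.377 255;-129 64 5 -.144 -.247 1.55 255;-143 71 10 -.161 -.275 1.722 255;-157 78 18 -.177 -.302 1.894 255;-172 85 24 -.193 -.329 2.066 255;-172 85 24 -.193 -.329 2.066 255;-172 85 24 -.193 -.329 2.066 255'
python3 - <<'E'
from h import *
from fit import loc
p=np.load('chute.npy')
cap('wrist','w12');crop('w12',80,60,350,260,2.2,'w12b')
Rt=down(90+np.degrees(p[2]),-18)
for n in (.10,.01,.002): row(loc(.125,-.005,n,p),Rt)
E
```

```text
time: 16.9
tool_pos: [0.5395, 0.3091, 0.166]
tcp_rot: [1.98, 2.13, 0.335]
wrist_force: [0.3, 1.0, 0.5]
width: 0.157
[ 0.2 -0.8 10.2] [ 0.0004 -0.      0.0021]
[  0.2  -0.9 100.2] [ 0.0004 -0.      0.0021]
[  0.2  -0.9 108.2] [ 0.0004 -0.      0.0021]
```

View pics/w12b.png

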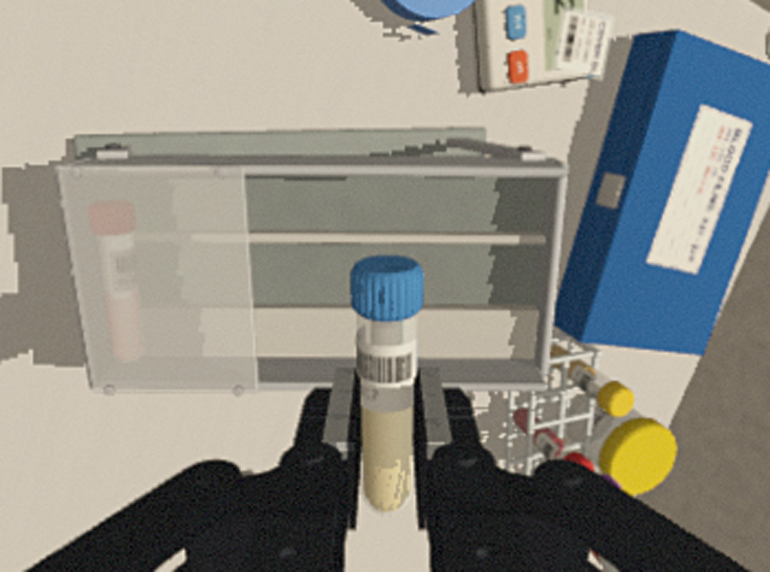

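```bash
python3 -m crank '-1 -1 50 0 0 0 255;-1 -1 85 0 0 0 255;-1 -1 101 0 0 0 255;-1 -1 106 0 0 0 255;-1 -1 106 0 0 0 255;-1 -1 106 0 0 0 255'
```

```text
time: 17.7
tool_pos: [0.5736, 0.3118, 0.0685]
tcp_rot: [1.982, 2.125, 0.344]
wrist_force: [-1.2, -1.0, 0.1]
width: 0.155
```

```bash
python3 -m crank '0 0 1 0 0 0 255;0 0 1 0 0 0 110;0 0 1 0 0 0 110;0 0 1 0 0 0 110;0 0 1 0 0 0 110;0 -4 -5 0 0 0 110;0 -6 -15 0 0 0 110;0 -6 -35 0 0 0 110;0 -6 -75 0 0 0 110;0 -6 -105 0 0 0 110;0 -6 -105 0 0 0 110'
python3 - <<'E'
from h import *
cap('wrist','w13')
crop('w13',80,60,350,260,2.2,'w13b')
E
```

```text
time: 19.08
tool_pos: [0.536, 0.3101, 0.17]
tcp_rot: [1.98, 2.123, 0.352]
wrist_force: [0.0, -0.4, -0.4]
width: 0.57
```

View pics/w13b.png

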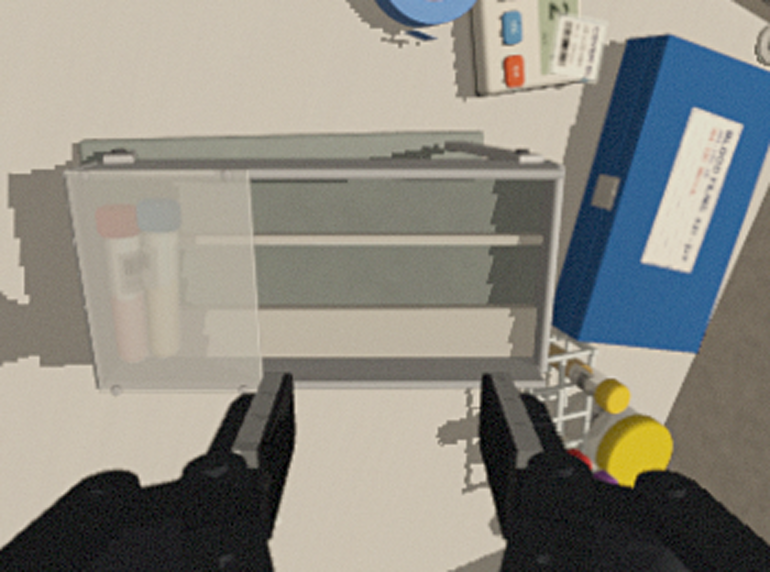

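```bash
python3 -m crank '0 0 -60 0 0 0 110;0 0 -120 0 0 0 110;0 0 -120 0 0 0 110;0 0 -120 0 0 0 110;0 0 -120 0 0 0 110'
python3 - <<'E'
from h import *
from fit import loc
p=np.load('chute.npy');th=np.radians(18)
_,m=load('w13')
O=loc(0,0,.009,p);ex=(loc(1,0,.009,p)-O);ey=loc(0,1,.009,p)-O;en=np.cross(ex,ey)
for n,uv in [('acap',(116,207)),('afoot',(132,361)),('bcap',(157,202)),('bfoot',(166,357))]:
    u=((uv[0]+.5)/2.2-.5+80,(uv[1]+.5)/2.2-.5+60); o,d=ray(m,u); P=o+d*np.dot(O-o,en)/np.dot(d,en); print(n,'s,y',np.dot(P-O,ex).round(4),np.dot(P-O,ey).round(4))
cap('wrist','w14');cap('top','t14');crop('t14',150,80,200,170,4,'t14b'); print(read_state()['wrist_force'])
E
```

```text
time: 19.75
tool_pos: [0.4961, 0.3049, 0.2756]
tcp_rot: [1.984, 2.127, 0.333]
wrist_force: [0.1, 0.4, 1.5]
width: 0.568
acap s,y 0.0097 0.0295
afoot s,y 0.0072 -0.0415
bcap s,y 0.0274 0.0315
bfoot s,y 0.0231 -0.0396
[0.65273104 0.45664067 0.01696482]
```

View pics/w14.png

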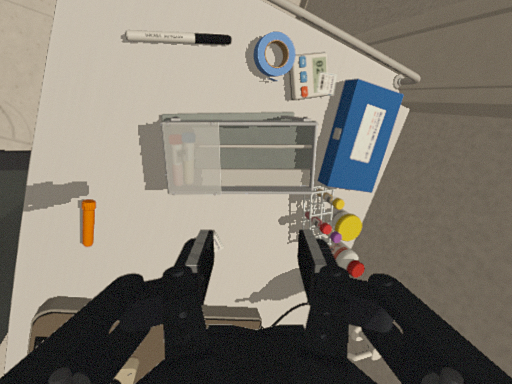

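View pics/t14b.png

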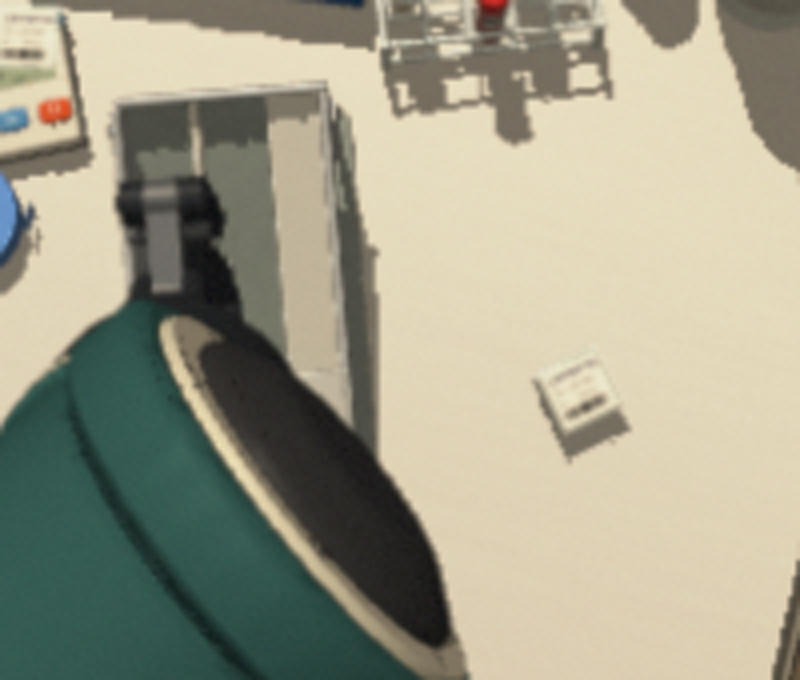

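```bash
python3 -c "
from workcell import job; print(job.finish_job())"
```

```text
the job is handed in; nothing more can be done
None
```

Both lying tubes are now in the chute, and I handed the job in at about 20 s of the 51 s allowed; it reported no verdict. I gripped each tube a few mm toward the foot from its origin, laid it crosswise in the open upper part of the chute, and let it roll down.

- **Tubes:** the wrist pictures after the second release show both at rest under the hood, with the caps on the left over the groove. Axes are about 8 mm (red) and 25 mm (blue) up the slope from the stop. Origins are about 6 mm (red) and 4 mm (blue) right of the centre line. Both lie crosswise to within about 4°. Read through the hood, these figures are good to roughly 2 mm.
- **Surroundings:** the cover-glass box looks unmoved in the last top picture, and the rack was never approached.
- **Robot:** at the end it hung clear of everything. The highest wrist force I read was about 7 N, while closing on the tubes at the cart.
- **Disagreements:** the measured tool position differed from the command by up to about 3 mm, which did not affect the placing. No check failed.

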